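Put the stand clamp away in the tilt-out bin

TASK

Tip the tall tilt-out bin forward, put the loose aluminium bosshead (stand clamp) from the bench into it, then push the bin back until it clicks shut. Leave the two low bins shut and the other things on the bench where they are.

Things in the scene. Friction and masses are not known exactly. Their poses are not given: they have to be found in the camera images.
- tall_unit: Fixed grey plastic housing of the tall tilt-out bin, open at the front: 130 deep (x), 140 wide (y), 180 mm high, 60 mm taller than its two neighbours in the row of three. Origin: centre of its underside, 12 mm above the bench on a wooden board; its -x axis points out of its front (towards the robot), y along the row. Units stand 150 mm apart in any order.
- tall_bin (a joint): Tilt of the tall white bin about its lower front edge (rad): 0 shut, grows as its top tips forward, to a stop at 0.85. An over-centre spring strut holds it shut or open: tipping takes about 2 N at the pull, and past about 0.3 it goes on to the stop by itself; pushing back takes 2 to 3 N; let go at 0.15 to 0.25 it may hang there, below that it snaps home.
- tall_pull (a point): Centre of the tall bin's pull: an upright white block 30 (front to back) x 14 (along the row) x 38 mm high on top of the bin's front panel, rising 33 mm above it. Pinch it across the 14 mm from above, or push on its front. It tips with the bin: 14 mm in front of and 182 mm above the pivot in the bin's frame, 200 mm above the bench when shut. Its axes are those of tall_pivot.
- tall_pivot (a point): Middle of the tall bin's pivot line, its lower front edge, 18 mm above the bench, 66 mm in front of tall_unit's origin. Axes turn with the bin: x into the bin, y along the row, z up the front panel. The white bin is an open-topped box in this frame: front panel 168 mm high at x 0 to 4 mm, 128 wide; floor 100 deep and 114 wide; side and back walls 125 high, all 4 mm thick.
- tall_rim (a point): Middle of the top edge of the tall bin's front panel, 168 mm up the panel from the pivot. With the bin fully tipped it is 129 mm above the bench and 126 mm in front of the pivot; the mouth to load from above is between it and the housing's front (120 mm), 106 mm wide; the panel below slopes at 41 degrees down to the pivot, so a part let go there slides in.
- boss_centre (a point): Centre of the loose bosshead, 15 mm above the bench as it lies upright: a bare aluminium block 40 (its x) x 26 (its y) x 30 mm high (its z, up) with a 16 mm wide and deep slot across its top along y, and a round steel thumbscrew on each x end, 66 mm long in all; 105 to 210 g. Grip it on its two flat sides, across the 26 mm. Any yaw; to the robot's right, crucible and stopper near it.
- lowa_bin (a joint): Tilt of one of the two low bins (in 120 mm high units), rad, 0 shut as at the start: leave it shut.
- lowb_bin (a joint): The same for the other low bin.
- crucible_mid (a point): Bystander, leave it: small white open crucible, 48 mm across, 40 mm high; the point is its middle, half-way up.
- stopper_mid (a point): Bystander, leave it: dark rubber stopper, 48 mm across at the top, 34 mm high; the point is its middle, half-way up.
- jar_mid (a point): Bystander, leave it: glass jar with a metal cap, 60 mm across, 70 mm high; the point is its middle, half-way up.
- dish_mid (a point): Bystander, leave it: clear closed flat dish, 90 mm across, 16 mm high; the point is its middle, half-way up.
- spatula: bystander, leave it: lab spatula lying on the bench, 190 mm long; its own x axis runs along it from handle to blade; about 15 mm high.
Not all that is in view belongs to the job. Of the things that look like the part that bears boss_centre, take the one that is farthest to the robot's left at the start.

How it is judged:
By the outcome, as a careful person would: the job done as asked, in the order asked, and still so for the second after the job is handed in, with the robot touching nothing.
It also fails if it takes over 61 s, if anything falls off the work surface, if the arm or the gripper's body presses on something with over 40 N, if the wrist force passes 120 N, or if a joint passes its speed limit or range.

ROBOT

A 6-joint arm with a two-finger parallel gripper is mounted at the origin on the work surface. World frame = base frame: x ahead of the robot, y to its left, z up, the work surface at z = 0. Lengths are in m, angles in rad, forces in N, time in s.
With the tool pointing down it reaches from about 0.3 to 0.875 m from the base axis. Payload 6.4 kg.
Tool frame: the origin (TCP) lies on the mounting face of the last link; the fingertips stand 173 mm ahead of it and the grasp point (between the pads) lies 155 mm ahead of it (env.grasp_offset is the distance from the TCP to the grasp point, in m); z points along the fingers, y is the line along which they close (so a half turn about z gives the same grasp; the last joint's range is limited). The gripper opens to 85 mm and grips with 20 to 120 N. Pads are 22 mm wide; open, the fingers measure 114 mm over their backs; the gripper's body (76 mm by 85 mm) begins 54 mm behind the grasp point. The pads swing forward as they close: fully open they stand 13 mm farther back than shut.
Start: joints at [-1.543, 0.181, 1.607, -0, 1.354, -0.206], TCP at [0.133, -0.559, 0.405] pointing down, gripper open.
Joint ranges: [-2.99, 2.99], [-0.89, 2.07], [0.3, 2.58], [-1.14, 4.28], [0, 2.63], [-3.12, 3.12]. Speed limits (rad/s): [2.57, 2.57, 3.01, 3.14, 3.14, 3.14].

INTERFACE

Orientations are given as a unit quaternion [x, y, z, w].
In Python, from plant import env, snapshot, job, outline_of, landmark_of gives the robot as it stands. The module is installed in compiled form; this text tells all that it offers.
- The arm moves only by the tool send_rows, never from a script. Its argument "commands" is one flat list of numbers, 7 for each row, row after row: the shift along the tool's x, y, z normalised to -1 to 1, where 1 is 60 cm, then the turn, a rotation vector about the tool's x, y, z normalised to -1 to 1, where 1 is 90 degrees, then the opening, from 0 (shut) to 1 (fully open). A call has 1 to 5 rows; each row is the pose to reach, as a shift and turn from the pose commanded when the call began, along the tool's axes at that moment; what a row does not reach only later rows make up. A row lasts 1/10 s, in which the tool goes at most 50 mm and 8.59 degrees, less where a joint would pass 70% of its speed; a pose out of reach is approached as far as the arm can. A call with a number of a shift or a turn outside -1 to 1 is refused whole. A call with a gripper value outside its range is refused whole. The fingers move at their own pace and stop on an object; "newtons" is the grip in N (left out, the last holds). Time passes only in rows, so rows that repeat a pose let the fingers close. It gives the time, the measured TCP pose, the force, the opening and the grip force at its end, in the units of the state.
- env.observe(): the state, without advancing time (a new reading comes with each control period).
- snapshot(name): name is "scene" or "side" or "wrist"; returns a dict with "pixels" (480x640x3 uint8, blue, green, red), "mtx" (3x3 intrinsics, pixels), "k1" (the pictures are not rectified: a ray, as slopes to the right and down, at radius r is drawn at 1 + k1 r^2 times it, then the intrinsics apply), "cam_to_world" (4x4, takes a point from camera to world coordinates). Camera axes: x right, y down, z forward; pixel columns grow to the right and rows downward; lengths in m; the calibration is good to about 2 mm. A picture is of the moment at which its call begins. There is no depth.
- job.sign_off(): hands the job in; it is judged then, once.
Trained networks look in a picture, given as the dict that the camera call returned (one of the last four; its "shot" number tells which), for a name from the list of things; names that differ only in an ending like _2 or _b are one class to them, and where a whole thing is asked for, a point or a joint stands for the part that bears it (a point fixed in the world has none). Each returns a list of dicts, best first, with "p" (0 to 1); they miss things now and then, are a little off and sometimes report something else, mostly with a low value. They report only what shows in the picture. A call takes as long as a camera call. They do not tell look-alikes from the thing itself.
- outline_of(label, picture): "region" (480x640 bool, what is visible of it).
- landmark_of(label, picture): "location" ([x, y, z] in m, in the coordinates of the camera as it stood for that picture, good to about 4 mm: a listed point, or the origin of a listed thing).
The state is a dict: "time_s": time; "joint_positions": joint angles; "joint_vel": joint speeds; "tau": joint torques, N m; "ee_pos": TCP position; "orientation": TCP orientation; "wrist_force": force on the tool from outside, world axes, zero at the start; "moment": the same for the moment, N m; "gripper_width": opening from 0.0 (shut) to 1.0 (fully open); "grip_force": force on a finger pad.
Only numpy, scipy, OpenCV 4.12 (cv2) and the standard library are available. Lean on these libraries where they do the work, as an engineer would, in place of code of your own. Each camera call takes 0.05 s, during which the arm holds its last target. There are 200 camera calls.

## Working session

There is one attempt and no reset: what is moved stays moved. The work goes in short steps, Python scripts to look and compute and a tool call to move; the robot and the scene stay as the last step left them, time stands still between calls to the robot, and variables do not carry over. Pictures are saved under pics/ and viewed, at most 14 in all, crops included, and the job is handed in when it is done.

Besides the shell and the picture viewer there is one more tool, called after "Emit:" as name(argument=value, ...), one argument or row to a line, values as JSON. send_rows: Moves the arm, as the interface text tells. Scaled input: -1 to 1 covers 60 cm each way for a shift and 90 degrees each way for a turn. Its arguments: {"type":"object","properties":{"commands":{"type":"array","items":{"type":"number"}},"newtons":{"type":"number"}},"required":["commands"]}

```bash
mkdir -p pics; cat > h.py <<'E'
import numpy as np, cv2
from scipy.spatial.transform import Rotation as R
from plant import env, snapshot, job, outline_of, landmark_of
def w(pic,p):
    T=np.array(pic["cam_to_world"]); return T[:3,:3]@np.array(p)+T[:3,3]
def px(pic,P):
    T=np.linalg.inv(np.array(pic["cam_to_world"])); c=T[:3,:3]@np.array(P)+T[:3,3]
    s=c[:2]/c[2]; s=s*(1+pic["k1"]*(s@s)); m=np.array(pic["mtx"]); return (m[:2,:2]@s+m[:2,2]).round(0)
def lm(name,pic,n=4):
    for d in landmark_of(name,pic)[:n]:
        P=w(pic,d["location"]); print(name,round(d["p"],2),P.round(3),px(pic,P))
def on_plane(pic,uv,z):
    m=np.array(pic["mtx"]);d=(np.array(uv)-m[:2,2])/[m[0,0],m[1,1]]
    s=d.copy()
    for _ in range(20): s=d/(1+pic["k1"]*(s@s))
    T=np.array(pic["cam_to_world"]); r=T[:3,:3]@np.r_[s,1]; return T[:3,3]+r*(z-T[2,3])/r[2]
def delta(pos,quat):
    o=env.observe(); Rt=R.from_quat(o["orientation"])
    s=Rt.inv().apply(np.array(pos)-o["ee_pos"])/0.6
    t=(Rt.inv()*R.from_quat(quat)).as_rotvec()/(np.pi/2)
    return s.round(4),t.round(4)
E
python3 - <<'E'
from h import *
o=env.observe(); print(env.grasp_offset,o["ee_pos"],o["orientation"],o["time_s"])
for n in ["scene","side","wrist"]:
    p=snapshot(n); cv2.imwrite(f"pics/{n}0.png",p["pixels"]); print(n,np.array(p["cam_to_world"]).round(2).tolist())
    for l in ["boss_centre","tall_unit","tall_pull","tall_pivot","tall_rim","crucible_mid","stopper_mid","jar_mid","dish_mid","spatula"]: lm(l,p)
E
```

```text
0.1547 [ 0.13322065 -0.55909811  0.40379102] [ 9.93177174e-01  1.16611973e-01  8.51944678e-05 -8.61335138e-04] 0.0
scene [[0.56, 0.62, -0.55, 1.31], [0.83, -0.43, 0.35, -0.58], [-0.02, -0.65, -0.76, 1.2], [0.0, 0.0, 0.0, 1.0]]
boss_centre 0.79 [ 0.401 -0.473  0.018] [184. 301.]
boss_centre 0.71 [ 0.46  -0.393  0.015] [218. 302.]
boss_centre 0.55 [ 0.483 -0.575  0.013] [162. 339.]
boss_centre 0.53 [ 0.516 -0.477  0.011] [200. 331.]
tall_unit 0.81 [0.69  0.121 0.013] [405. 274.]
tall_pull 0.47 [0.609 0.116 0.198] [393. 216.]
jar_mid 0.68 [ 0.721 -0.242  0.033] [310. 338.]
dish_mid 0.73 [0.359 0.356 0.006] [395. 185.]
side [[0.9, -0.3, 0.32, 0.16], [-0.44, -0.63, 0.64, -0.88], [0.0, -0.72, -0.7, 1.0], [0.0, 0.0, 0.0, 1.0]]
boss_centre 0.89 [ 0.521 -0.475  0.015] [389. 393.]
boss_centre 0.8 [ 0.405 -0.474  0.015] [341. 415.]
boss_centre 0.75 [ 0.459 -0.393  0.018] [345. 372.]
boss_centre 0.58 [ 0.484 -0.573  0.015] [400. 442.]
tall_unit 0.67 [0.692 0.122 0.014] [333. 205.]
tall_pull 0.86 [0.61  0.116 0.199] [309. 164.]
tall_pivot 0.7 [0.623 0.116 0.017] [313. 212.]
tall_rim 0.73 [0.623 0.119 0.187] [313. 166.]
crucible_mid 0.95 [ 0.436 -0.26   0.021] [310. 329.]
stopper_mid 0.82 [ 0.581 -0.301  0.018] [372. 321.]
stopper_mid 0.26 [0.626 0.117 0.013] [314. 213.]
jar_mid 0.7 [ 0.724 -0.238  0.032] [408. 279.]
dish_mid 0.78 [0.36  0.353 0.01 ] [205. 193.]
dish_mid 0.72 [ 0.583 -0.301  0.014] [373. 322.]
spatula 0.63 [0.355 0.096 0.004] [230. 248.]
spatula 0.46 [ 0.438 -0.256  0.021] [310. 328.]
wrist [[0.23, -0.94, -0.26, 0.2], [-0.97, -0.22, -0.06, -0.54], [-0.0, 0.26, -0.96, 0.37], [0.0, 0.0, 0.0, 1.0]]
```

View pics/scene0.png

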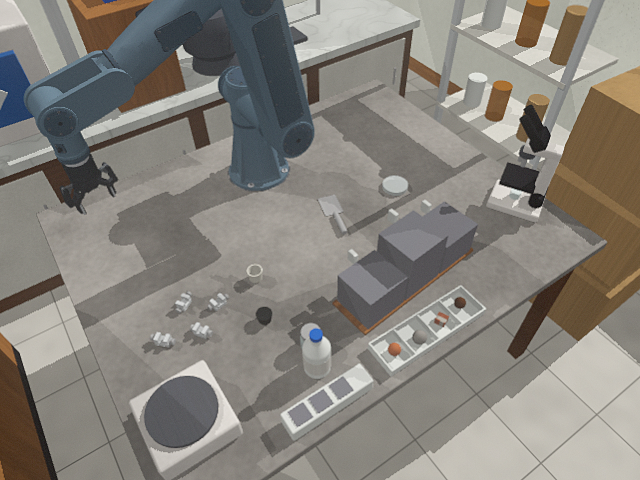

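View pics/wrist0.png

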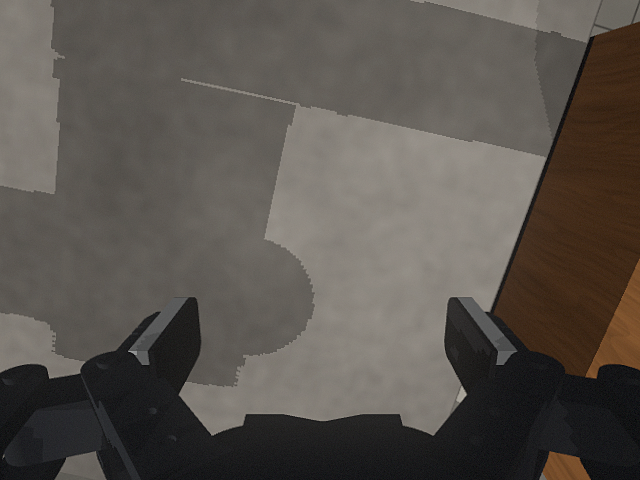

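```bash
python3 - <<'E'
import cv2,numpy as np
s=cv2.imread("pics/side0.png"); c=cv2.imread("pics/scene0.png")
a=cv2.resize(s[350:470,300:440],None,fx=4,fy=4,interpolation=2)[:480,:]
b=cv2.resize(s[110:260,240:390],(560,560))[:480]
cv2.imwrite("pics/crop0.png",cv2.resize(np.hstack([a[:480],b[:480]]),(800,343)) if 0 else np.vstack([a[:300*1],]) if 0 else a)
cv2.imwrite("pics/crop1.png",cv2.resize(s[120:270,230:430],None,fx=4,fy=4,interpolation=2))
E
```

```text
(no output)
```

View pics/crop0.png

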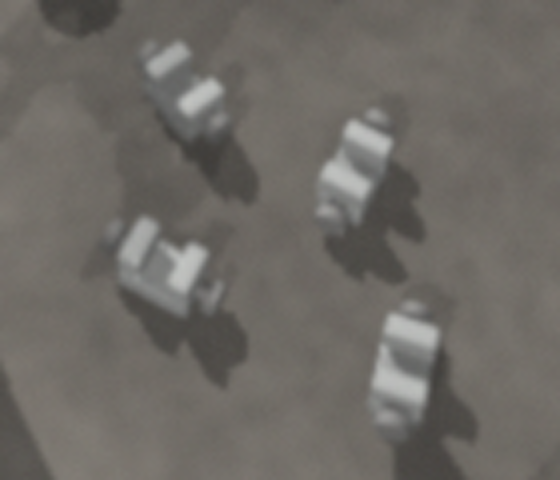

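View pics/crop1.png

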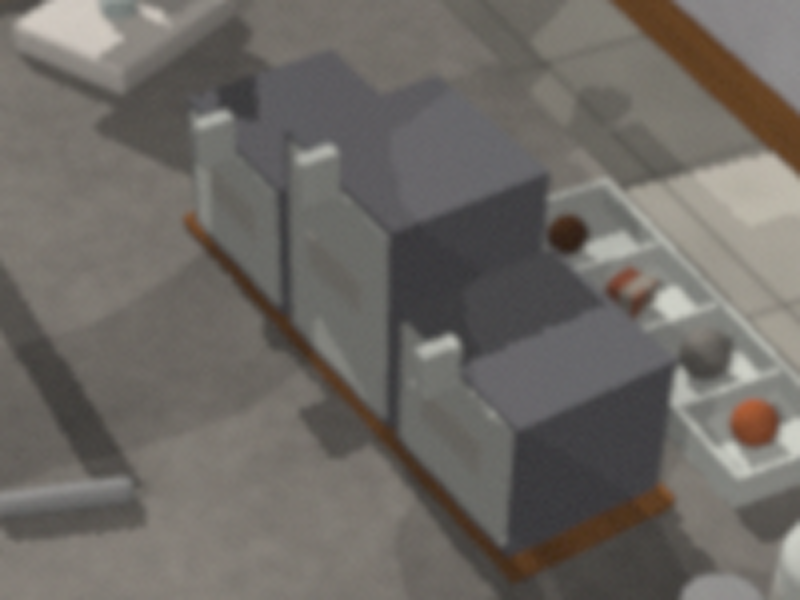

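Four look-alike bossheads in the side image: (345,372), (341,415), (389,393), (400,442), at y = -0.393, -0.474, -0.475, -0.573. The first is farthest left (+y), clear by 80 mm, and it is the upper-left one in the crop. The tall bin is the middle unit, with its pull top at side pixel (309,159).

```bash
python3 - <<'E'
from h import *
p=snapshot("side")
for uv,z in [((340,206.7),.159),((309.25,158.75),.219),((283.25,150),.159)]: print(on_plane(p,uv,z).round(4))
a,b=on_plane(p,(337,363),.015),on_plane(p,(354.5,380.5),.015); d=b-a; print(a,b,np.linalg.norm(d),np.degrees(np.arctan2(d[1],d[0])))
E
```

```text
[ 0.6273 -0.0374  0.159 ]
[0.6102 0.1115 0.219 ]
[0.5944 0.2599 0.159 ]
[ 0.45354094 -0.36275718  0.015     ] [ 0.46814292 -0.41752716  0.015     ] 0.056683058841224515 -75.07184866576942
```

```bash
cat >> h.py <<'E'
def Q(yaw,tilt=0):  # tool down, tool x at yaw deg; tilt: deg about tool y
    return (R.from_euler('z',yaw,degrees=True)*R.from_euler('x',180,degrees=True)*R.from_euler('y',tilt,degrees=True))
def plan(wps,step=.05):
    """wps: (TCP pos, yaw, tilt); print one (tool shift, turn) per call of 5 rows"""
    o=env.observe(); p=np.array(o["ee_pos"]); q=R.from_quat(o["orientation"])
    for P,yaw,tilt in wps:
        P=np.array(P,float); T=Q(yaw,tilt)
        while True:
            rem=(q.inv()*T).as_rotvec(); d=P-p
            n=max(np.linalg.norm(d)/step,np.linalg.norm(rem)/np.radians(8.5)); f=min(1,5/max(n,1e-9))
            print((q.inv().apply(d*f)/.6).round(3).tolist(),(rem*f/(np.pi/2)).round(3).tolist(),"rows %.1f"%min(n,5))
            p=p+d*f; q=q*R.from_rotvec(rem*f)
            if f==1: break
E
python3 - <<'E'
from h import *
plan([((.6105,.114,.43),6.3,0),((.6105,.114,.36),6.3,0)])
E
```

```text
[0.313, -0.275, -0.013] [-0.0, -0.0, 0.024] rows 5.0
[0.302, -0.286, -0.013] [-0.0, -0.0, 0.024] rows 5.0
[0.292, -0.297, -0.013] [-0.0, -0.0, 0.024] rows 5.0
[0.085, -0.093, -0.004] [-0.0, -0.0, 0.007] rows 1.5
[-0.0, -0.0, 0.117] [-0.0, -0.0, -0.0] rows 1.4
```

Emit:
send_rows(
  commands=[0.313,-0.275,-0.013,0,0,0.024,0.6,0.313,-0.275,-0.013,0,0,0.024,0.6,0.313,-0.275,-0.013,0,0,0.024,0.6,0.313,-0.275,-0.013,0,0,0.024,0.6,0.313,-0.275,-0.013,0,0,0.024,0.6],
  newtons=30,
)

```text
time_s: 2.2
ee_pos: [0.2783, -0.3537, 0.4127]
orientation: [0.995, 0.098, 0.0, 0.0]
wrist_force: [1.6, -0.7, -0.7]
gripper_width: 0.601
grip_force: 0.0
```

Emit:
send_rows(
  commands=[0.302,-0.286,-0.013,0,0,0.024,0.6,0.302,-0.286,-0.013,0,0,0.024,0.6,0.302,-0.286,-0.013,0,0,0.024,0.6,0.302,-0.286,-0.013,0,0,0.024,0.6,0.302,-0.286,-0.013,0,0,0.024,0.6],
)

```text
time_s: 2.7
ee_pos: [0.4227, -0.1498, 0.4208]
orientation: [0.997, 0.079, 0.001, 0.0]
wrist_force: [0.4, -1.5, 1.3]
gripper_width: 0.599
grip_force: 0.0
```

Emit:
send_rows(
  commands=[0.292,-0.297,-0.013,0,0,0.024,0.6,0.292,-0.297,-0.013,0,0,0.024,0.6,0.292,-0.297,-0.013,0,0,0.024,0.6,0.292,-0.297,-0.013,0,0,0.024,0.6,0.292,-0.297,-0.013,0,0,0.024,0.6],
)

```text
time_s: 3.2
ee_pos: [0.5677, 0.0539, 0.4283]
orientation: [0.998, 0.061, 0.0, 0.0]
wrist_force: [-0.2, -0.9, 0.7]
gripper_width: 0.6
grip_force: 0.0
```

Emit:
send_rows(
  commands=[0.085,-0.093,-0.004,0,0,0.007,0.6,0.085,-0.093,-0.004,0,0,0.007,0.6,0.085,-0.093,-0.004,0,0,0.007,0.6,0.085,-0.093,-0.004,0,0,0.007,0.6],
)

```text
time_s: 3.6
ee_pos: [0.6106, 0.1136, 0.43]
orientation: [0.998, 0.055, -0.001, 0.0]
wrist_force: [0.1, 0.4, -0.4]
gripper_width: 0.6
grip_force: 0.0
```

```bash
python3 - <<'E'
from h import *
p=snapshot("wrist"); cv2.imwrite("pics/w1.png",p["pixels"])
for l in ["tall_pull","tall_rim","tall_unit","tall_pivot"]: lm(l,p,2)
P=snapshot("side")
for l in ["tall_pull","tall_rim","tall_unit"]: lm(l,P,2)
o=env.observe();print(o["time_s"],o["ee_pos"].round(3),R.from_quat(o["orientation"]).as_matrix()[:,0],px(p,[.6105,.114,.219]))
plan([((.6105,.114,.36),6.3,0)])
E
```

```text
tall_pull 0.7 [0.612 0.115 0.202] [320. 256.]
tall_rim 0.94 [0.628 0.116 0.185] [323. 216.]
tall_unit 0.29 [0.355 0.098 0.001] [312. 414.]
tall_pull 0.9 [0.607 0.114 0.2  ] [308. 164.]
tall_pull 0.23 [0.623 0.12  0.185] [312. 166.]
tall_rim 0.56 [0.625 0.119 0.185] [313. 166.]
tall_unit 0.62 [0.691 0.126 0.012] [332. 205.]
4.05 [0.611 0.113 0.431] [9.94078952e-01 1.08659644e-01 3.45991742e-04] [323. 270.]
[0.0, -0.002, 0.118] [-0.0, -0.0, -0.001] rows 1.4
```

View pics/w1.png

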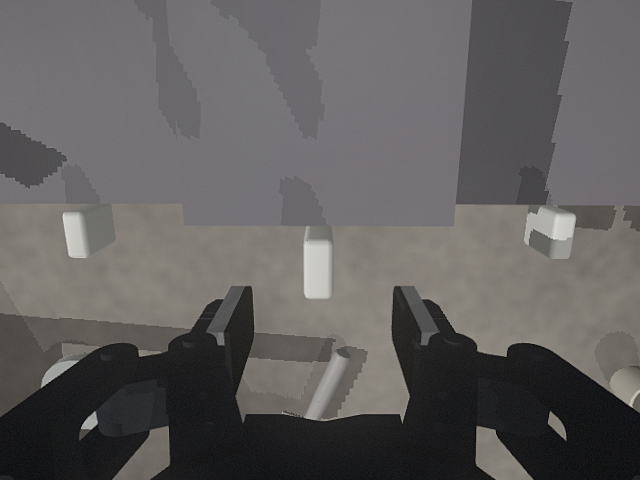

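The pull sits at (318,262), centred between the fingers and square to them. I'll go down, pinch it and tip the bin.

Emit:
send_rows(
  commands=[-0.005,-0.003,0.05,0,0,0,0.6,-0.005,-0.003,0.112,0,0,0,0.6,-0.005,-0.003,0.112,0,0,0,0.6,-0.005,-0.003,0.112,0,0,0,0,-0.005,-0.003,0.112,0,0,0,0],
  newtons=25,
)

```text
time_s: 4.55
ee_pos: [0.6083, 0.1147, 0.3656]
orientation: [0.998, 0.055, 0.002, 0.0]
wrist_force: [-0.5, 0.4, 1.4]
gripper_width: 0.271
grip_force: 0.0
```

Emit:
send_rows(
  commands=[0,0,0,0,0,0,0,0,0,0,0,0,0,0,0,0,0,0,0,0,0],
)

```text
time_s: 4.85
ee_pos: [0.6082, 0.1152, 0.3659]
orientation: [0.998, 0.055, 0.002, -0.0]
wrist_force: [-0.8, 2.9, 7.0]
gripper_width: 0.16
grip_force: 29.1
```

Emit:
send_rows(
  commands=[-0.032,0,0.004,0,0,0,0,-0.063,0,0.011,0,0,0,0,-0.094,0,0.021,0,0,0,0,-0.123,0,0.034,0,0,0,0,-0.15,0,0.05,0,0,0,0],
)

```text
time_s: 5.35
ee_pos: [0.518, 0.1054, 0.3349]
orientation: [0.998, 0.055, 0.002, -0.0]
wrist_force: [1.3, 4.1, 0.2]
gripper_width: 0.158
grip_force: 30.0
```

Emit:
send_rows(
  commands=[0,0,0,0,0,0,0.7,0,0,0,0,0,0,0.7,0,0,0,0,0,0,0.7,0,0,-0.05,0,0,0,0.7,0,0,-0.15,0,0,0,0.7],
)

```text
time_s: 5.85
ee_pos: [0.5178, 0.1047, 0.4111]
orientation: [0.999, 0.055, -0.004, -0.0]
wrist_force: [0.6, -0.4, -0.5]
gripper_width: 0.704
grip_force: 0.0
```

```bash
python3 - <<'E'
from h import *
p=snapshot("side"); cv2.imwrite("pics/s2.png",p["pixels"])
for l in ["tall_pull","tall_rim","tall_unit","tall_pivot","boss_centre"]: lm(l,p)
for P in ([.458,-.393,.015],): 
  for yaw in (-75,): 
    plan([((.53,-.1,.40),-25,0),((.459,-.393,.35),-75,0),((.459,-.393,.26),-75,0)])
E
```

```text
tall_pull 0.81 [0.477 0.102 0.129] [267. 201.]
tall_rim 0.62 [0.499 0.104 0.13 ] [274. 197.]
tall_unit 0.76 [0.691 0.123 0.012] [332. 206.]
tall_pivot 0.64 [0.623 0.116 0.014] [313. 213.]
tall_pivot 0.51 [ 0.457 -0.391  0.015] [344. 372.]
boss_centre 0.93 [ 0.52  -0.475  0.016] [389. 393.]
boss_centre 0.8 [ 0.484 -0.575  0.015] [400. 443.]
boss_centre 0.73 [ 0.458 -0.39   0.017] [345. 372.]
boss_centre 0.61 [ 0.402 -0.476  0.016] [340. 417.]
[-0.018, 0.341, 0.021] [0.0, 0.001, 0.348] rows 4.1
[0.081, 0.403, 0.068] [-0.0, -0.0, 0.454] rows 5.0
[0.072, 0.056, 0.015] [-0.0, -0.0, 0.101] rows 1.1
[-0.0, -0.0, 0.15] [0.0, -0.0, 0.0] rows 1.8
```

View pics/s2.png

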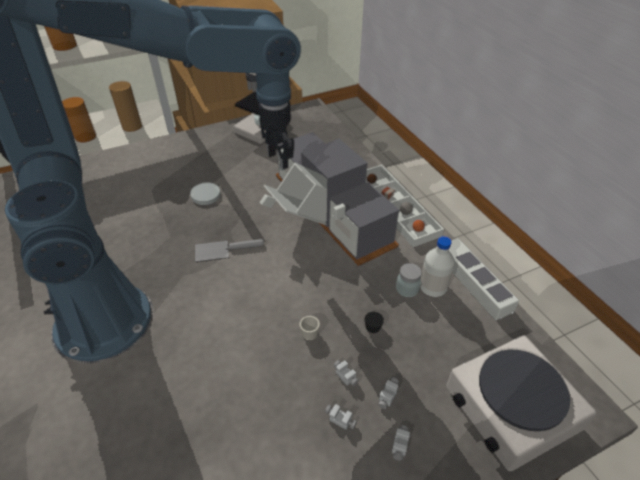

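The bin (side image around (295,195)) is fully tipped, with its rim at z = 0.13 as specified. The target boss is at (345,372). Next, the boss.

Emit:
send_rows(
  commands=[-0.018,0.341,0.021,0,0,0.348,0.7,-0.018,0.341,0.021,0,0,0.348,0.7,-0.018,0.341,0.021,0,0,0.348,0.7,-0.018,0.341,0.021,0,0,0.348,0.7,-0.018,0.341,0.021,0,0,0.348,0.7],
)

```text
time_s: 6.65
ee_pos: [0.5294, -0.1045, 0.3986]
orientation: [0.975, -0.221, -0.001, 0.001]
wrist_force: [-0.6, -0.6, 0.1]
gripper_width: 0.7
grip_force: 0.0
```

Emit:
send_rows(
  commands=[0.081,0.403,0.068,0,0,0.454,0.7,0.081,0.403,0.068,0,0,0.454,0.7,0.081,0.403,0.068,0,0,0.454,0.7,0.081,0.403,0.068,0,0,0.454,0.7,0.081,0.403,0.068,0,0,0.454,0.7],
)

```text
time_s: 7.15
ee_pos: [0.4708, -0.3403, 0.3581]
orientation: [0.838, -0.546, -0.001, -0.0]
wrist_force: [1.2, 0.7, -1.0]
gripper_width: 0.7
grip_force: 0.0
```

Emit:
send_rows(
  commands=[0.072,0.056,0.1,0,0,0.101,0.7,0.072,0.056,0.1,0,0,0.101,0.7,0.072,0.056,0.1,0,0,0.101,0.7,0.072,0.056,0.1,0,0,0.101,0.7],
)

```text
time_s: 7.55
ee_pos: [0.4583, -0.3917, 0.2983]
orientation: [0.794, -0.609, -0.002, -0.001]
wrist_force: [-0.5, 0.4, -0.1]
gripper_width: 0.701
grip_force: 0.0
```

```bash
python3 - <<'E'
from h import *
p=snapshot("wrist"); cv2.imwrite("pics/w3.png",p["pixels"])
lm("boss_centre",p)
o=env.observe();print(o["time_s"],o["ee_pos"].round(4),R.from_quat(o["orientation"]).as_matrix().round(3).tolist(),px(p,[.459,-.392,.015]))
for d in outline_of("boss_centre",p)[:2]:
    m=d["region"].astype(np.uint8); c=max(cv2.findContours(m,0,2)[0],key=cv2.contourArea); print(d["p"],cv2.minAreaRect(c))
E
```

```text
boss_centre 0.97 [ 0.517 -0.466  0.015] [257.  83.]
boss_centre 0.77 [ 0.403 -0.475  0.016] [449. 121.]
boss_centre 0.57 [ 0.459 -0.394  0.016] [321. 225.]
7.65 [ 0.4592 -0.3915  0.3006] [[0.261, -0.965, 0.001], [-0.965, -0.261, -0.0], [0.0, -0.001, -1.0]] [321. 227.]
0.93 ((253.65753173828125, 68.25343322753906), (57.1160888671875, 119.96719360351562), 69.44395446777344)
0.78 ((320.77716064453125, 228.31838989257812), (43.28999328613281, 103.51107025146484), 2.7927021980285645)
```

View pics/w3.png

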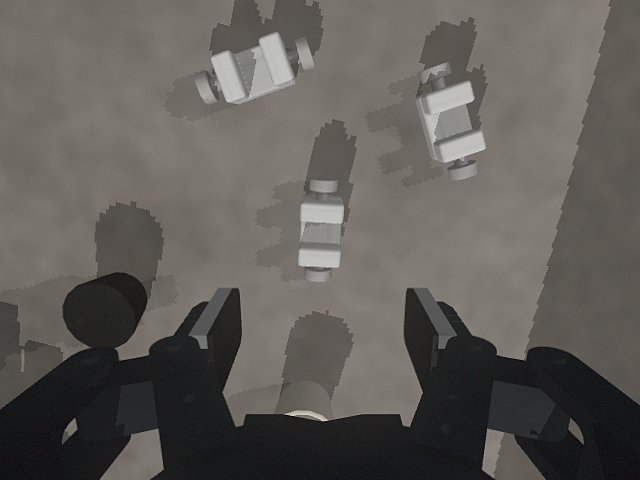

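The target boss shows at (321,228), aligned with the fingers and midway between them. The other bosses are at (254,68) and (449,121). The crucible (305,412) and stopper (105,310) are clear of the descent.

Emit:
send_rows(
  commands=[0,0,0.08,0,0,0,0.7,0,0,0.15,0,0,0,0.7,0,0,0.204,0,0,0,0.7,0,0,0.204,0,0,0,0.7,0,0,0.204,0,0,0,0.1],
  newtons=45,
)

```text
time_s: 8.2
ee_pos: [0.4593, -0.3921, 0.1787]
orientation: [0.794, -0.608, 0.0, 0.0]
wrist_force: [-0.4, -0.2, 0.7]
gripper_width: 0.546
grip_force: 0.0
```

Emit:
send_rows(
  commands=[0,0,0,0,0,0,0.1,0,0,0,0,0,0,0.1,0,0,0,0,0,0,0.1,0,0,0,0,0,0,0.1,0,0,0,0,0,0,0.1],
)

```text
time_s: 8.7
ee_pos: [0.4596, -0.3935, 0.1808]
orientation: [0.793, -0.609, 0.003, 0.0]
wrist_force: [1.6, 2.3, 7.7]
gripper_width: 0.294
grip_force: 44.0
```

Emit:
send_rows(
  commands=[0,0,-0.05,0,0,0,0.1,0,0,-0.12,0,0,0,0.1,0,0,-0.2,0,0,0,0.1,0,0,-0.27,0,0,0,0.1,0,0,-0.35,0,0,0,0.1],
)

```text
time_s: 9.2
ee_pos: [0.4581, -0.392, 0.3901]
orientation: [0.793, -0.609, 0.0, 0.0]
wrist_force: [0.3, -0.8, -2.1]
gripper_width: 0.295
grip_force: 44.0
```

```bash
python3 - <<'E'
from h import *
x=np.array([np.cos(np.radians(6.3)),np.sin(np.radians(6.3))])
piv=np.array([.6245,.1155]); print("mouth mid",piv-.065*x)
m=piv-.065*x
p=snapshot("wrist"); cv2.imwrite("pics/w4.png",p["pixels"]); lm("boss_centre",p)
o=env.observe();print(o["ee_pos"],o["grip_force"],o["gripper_width"])
plan([((.52,-.12,.42),-30,0),((m[0],m[1],.39),6.3,0),((m[0],m[1],.315),6.3,0)])
E
```

```text
mouth mid [0.55989254 0.10836727]
boss_centre 0.92 [ 0.406 -0.474  0.018] [412. 123.]
boss_centre 0.9 [ 0.458 -0.389  0.225] [320. 321.]
boss_centre 0.79 [ 0.516 -0.469  0.016] [277.  91.]
[ 0.45972748 -0.39386962  0.39774174] 44.055488677695394 0.2904266305870765
[-0.368, -0.192, -0.037] [-0.0, -0.01, -0.444] rows 5.0
[-0.02, -0.048, -0.004] [-0.0, -0.001, -0.056] rows 0.6
[-0.133, -0.363, 0.05] [0.0, 0.0, -0.403] rows 4.7
[0.0, -0.0, 0.125] [-0.0, 0.0, 0.0] rows 1.5
```

View pics/w4.png

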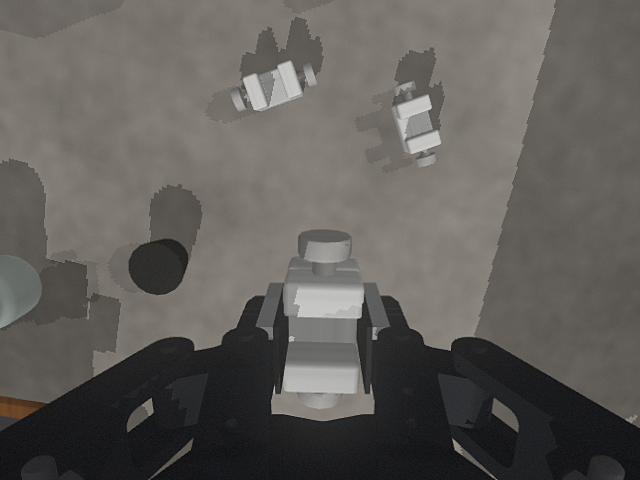

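Boss held squarely at (322,320). Carrying it to the mouth; I'll stop above it and recompute.

Emit:
send_rows(
  commands=[-0.368,-0.192,-0.037,0,-0.005,-0.444,0.1,-0.368,-0.192,-0.037,0,-0.005,-0.444,0.1,-0.368,-0.192,-0.037,0,-0.005,-0.444,0.1,-0.368,-0.192,-0.037,0,-0.005,-0.444,0.1,-0.368,-0.192,-0.037,0,-0.005,-0.444,0.1],
)

```text
time_s: 9.8
ee_pos: [0.5123, -0.1474, 0.4104]
orientation: [0.954, -0.298, -0.002, -0.002]
wrist_force: [1.3, 0.5, -0.9]
gripper_width: 0.294
grip_force: 44.1
```

Emit:
send_rows(
  commands=[-0.02,-0.048,-0.004,0,0,-0.056,0.1,-0.02,-0.048,-0.004,0,0,-0.056,0.1],
)

```text
time_s: 10.0
ee_pos: [0.5195, -0.1151, 0.4133]
orientation: [0.967, -0.255, -0.002, -0.003]
wrist_force: [0.7, -0.4, -0.7]
gripper_width: 0.288
grip_force: 44.0
```

Emit:
send_rows(
  commands=[-0.15,-0.353,0.05,0,0,-0.403,0.1,-0.15,-0.353,0.05,0,0,-0.403,0.1,-0.15,-0.353,0.05,0,0,-0.403,0.1,-0.15,-0.353,0.05,0,0,-0.403,0.1,-0.15,-0.353,0.05,0,0,-0.403,0.1],
)

```text
time_s: 10.5
ee_pos: [0.5467, 0.1119, 0.3834]
orientation: [0.998, 0.057, -0.002, -0.003]
wrist_force: [0.0, -1.2, -1.6]
gripper_width: 0.292
grip_force: 44.2
```

```bash
python3 - <<'E'
from h import *
p=snapshot("wrist"); cv2.imwrite("pics/w5.png",p["pixels"]); lm("boss_centre",p); lm("tall_rim",p)
s=snapshot("side"); lm("tall_rim",s); lm("tall_pivot",s,1); lm("boss_centre",s)
o=env.observe();print(o["ee_pos"],o["grip_force"],o["gripper_width"])
plan([((.548,.1085,.307),6.3,0)])
E
```

```text
boss_centre 0.91 [0.541 0.117 0.218] [312. 325.]
tall_rim 0.68 [0.497 0.105 0.126] [273. 199.]
tall_pivot 0.83 [0.625 0.116 0.015] [314. 213.]
boss_centre 0.97 [ 0.52  -0.474  0.014] [389. 393.]
boss_centre 0.83 [ 0.401 -0.471  0.013] [339. 416.]
boss_centre 0.61 [ 0.488 -0.573  0.014] [401. 442.]
boss_centre 0.45 [0.544 0.111 0.221] [286. 165.]
[0.54711179 0.10823632 0.3838477 ] 44.17926520574838 0.2896717059915715
[0.002, 0.001, 0.128] [-0.004, 0.002, -0.002] rows 1.5
```

View pics/w5.png

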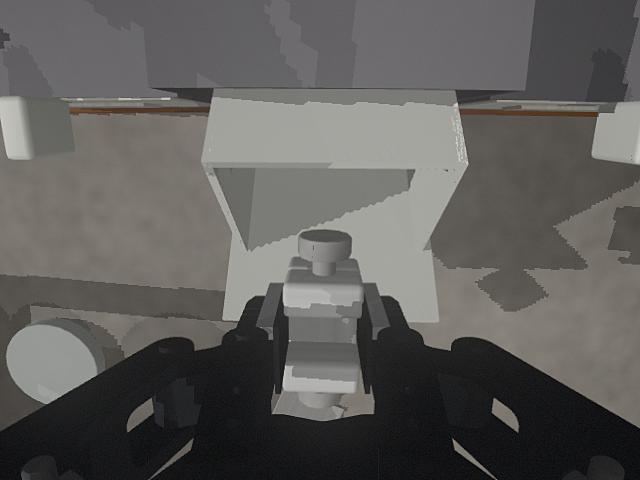

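The bin's mouth lies straight below: back wall edge at row 165, panel to row 320, boss centred at (322,320). I'll move 5 mm inward, lower and release.

Emit:
send_rows(
  commands=[0.012,0.001,0.06,0,0,0,0.1,0.012,0.001,0.126,0,0,0,0.1,0.012,0.001,0.126,0,0,0,0.1,0.012,0.001,0.126,0,0,0,0.1],
)

```text
time_s: 11.25
ee_pos: [0.5539, 0.1093, 0.3082]
orientation: [0.999, 0.054, -0.003, -0.003]
wrist_force: [-0.9, -0.4, 0.0]
gripper_width: 0.29
grip_force: 44.2
```

Emit:
send_rows(
  commands=[0,0,0,0,0,0,0.5,0,0,0,0,0,0,0.5,0,0,0,0,0,0,0.5,0,0,0,0,0,0,0.5,0,0,-0.02,0,0,0,0.5],
)

```text
time_s: 11.75
ee_pos: [0.5533, 0.1103, 0.3192]
orientation: [0.998, 0.055, -0.003, -0.003]
wrist_force: [-0.1, -0.1, -0.6]
gripper_width: 0.5
grip_force: 0.0
```

Emit:
send_rows(
  commands=[0,0,-0.08,0,0,0,0.5,0,0,-0.16,0,0,0,0.5,0,0,-0.16,0,0,0,0.5],
)

```text
time_s: 12.05
ee_pos: [0.5562, 0.1098, 0.4252]
orientation: [0.998, 0.055, 0.005, -0.003]
wrist_force: [0.8, -0.7, 0.1]
gripper_width: 0.5
grip_force: 0.0
```

```bash
python3 - <<'E'
from h import *
p=snapshot("wrist"); cv2.imwrite("pics/w6.png",p["pixels"]); lm("boss_centre",p); 
s=snapshot("side"); lm("tall_rim",s); lm("tall_pull",s,1); lm("boss_centre",s)
o=env.observe();print(o["ee_pos"],o["time_s"])
E
```

```text
tall_rim 0.84 [0.499 0.103 0.13 ] [274. 198.]
tall_pull 0.97 [0.478 0.101 0.127] [267. 201.]
boss_centre 0.88 [ 0.485 -0.573  0.017] [400. 441.]
boss_centre 0.84 [ 0.52  -0.473  0.015] [388. 392.]
boss_centre 0.83 [ 0.401 -0.476  0.015] [340. 417.]
[0.55383471 0.10971589 0.41435272] 12.35
```

View pics/w6.png

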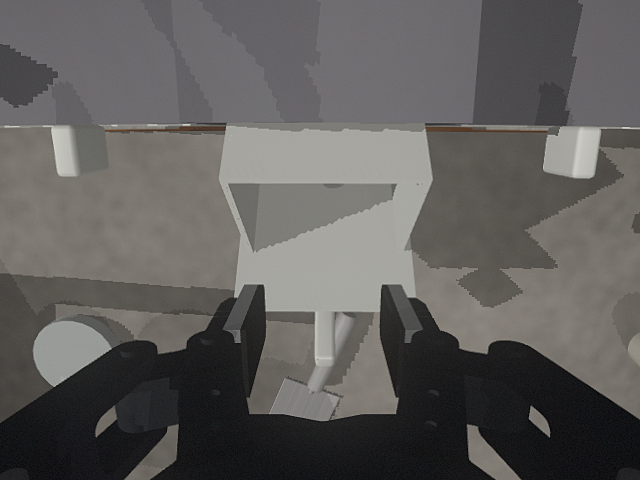

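The boss has slid into the bin: only its edge shows at (333,186), and it's nowhere else in view. Now I'll pinch the tipped pull and swing the bin back.

Emit:
send_rows(
  commands=[-0.07,0.001,0,0,0,0,0.5,-0.137,0.001,0.02,0,0,0,0.5,-0.137,0.001,0.1,0,0,0,0.5,-0.137,0.001,0.17,0,0,0,0.5,-0.137,0.001,0.208,0,0,0,0.5],
)

```text
time_s: 12.85
ee_pos: [0.4699, 0.1009, 0.2874]
orientation: [0.998, 0.055, -0.005, -0.004]
wrist_force: [0.1, 0.3, 0.6]
gripper_width: 0.503
grip_force: 0.0
```

Emit:
send_rows(
  commands=[0,0,0,0,0,0,0,0,0,0,0,0,0,0,0,0,0,0,0,0,0,0,0,0,0,0,0,0,0,0,0,0,0,0,0],
  newtons=25,
)

```text
time_s: 13.35
ee_pos: [0.4726, 0.1001, 0.2925]
orientation: [0.998, 0.055, -0.002, -0.002]
wrist_force: [0.5, -6.1, -4.3]
gripper_width: 0.158
grip_force: 28.4
```

```bash
python3 - <<'E'
from h import *
f=lambda t:np.array([14*np.cos(t)+192*np.sin(t),192*np.cos(t)-14*np.sin(t)])
a=f(.85)
for t in [.75,.65,.55,.45,.35,.28,.2,.12,.05,0]: d=(a-f(t)); print(t,(d[0]/600).round(3),(d[1]/600).round(3))
o=env.observe(); print(o["grip_force"],o["gripper_width"],o["ee_pos"])
p=snapshot("wrist"); cv2.imwrite("pics/w7.png",p["pixels"])
E
```

```text
0.75 0.021 -0.025
0.65 0.044 -0.047
0.55 0.069 -0.067
0.45 0.096 -0.084
0.35 0.124 -0.099
0.28 0.145 -0.107
0.2 0.169 -0.115
0.12 0.194 -0.121
0.05 0.217 -0.125
0 0.232 -0.126
28.449127972126007 0.15759346623221268 [0.47263261 0.10006376 0.29249511]
```

View pics/w7.png

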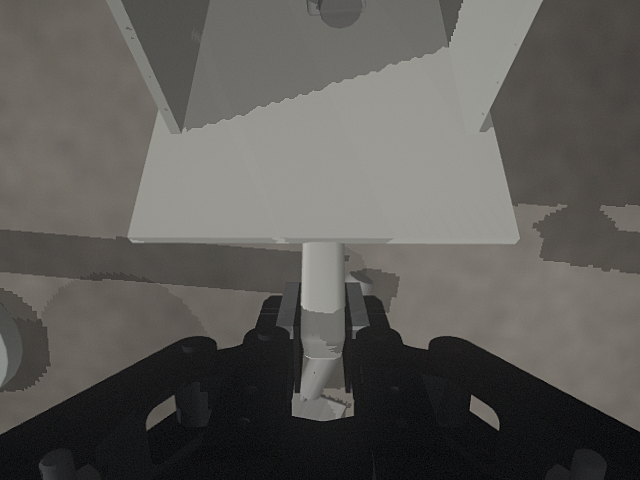

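The boss lies at the bottom of the bin (335,10), and the pull is pinched at (322,300). Swinging it back.

Emit:
send_rows(
  commands=[0.021,0,-0.025,0,0,0,0,0.044,0,-0.047,0,0,0,0,0.069,0,-0.067,0,0,0,0,0.096,0,-0.084,0,0,0,0,0.124,0,-0.099,0,0,0,0],
)

```text
time_s: 13.9
ee_pos: [0.5469, 0.108, 0.3518]
orientation: [0.998, 0.055, -0.002, -0.002]
wrist_force: [1.9, -4.1, -10.1]
gripper_width: 0.157
grip_force: 24.8
```

Emit:
send_rows(
  commands=[0.021,0,-0.008,0,0,0,0,0.045,0,-0.016,0,0,0,0,0.07,0,-0.022,0,0,0,0,0.093,0,-0.026,0,0,0,0,0.108,0,-0.027,0,0,0,0],
)

```text
time_s: 14.4
ee_pos: [0.612, 0.115, 0.3683]
orientation: [0.999, 0.055, -0.001, -0.002]
wrist_force: [0.9, -4.9, 0.4]
gripper_width: 0.163
grip_force: 25.5
```

Emit:
send_rows(
  commands=[0.004,0,0,0,0,0,0,0.007,0,0,0,0,0,0,0.007,0,0,0,0,0,0],
)

```text
time_s: 14.7
ee_pos: [0.6146, 0.1154, 0.3683]
orientation: [0.998, 0.055, -0.003, -0.002]
wrist_force: [-7.1, -6.8, 7.1]
gripper_width: 0.154
grip_force: 26.4
```

```bash
python3 - <<'E'
from h import *
s=snapshot("side"); lm("tall_rim",s,1); lm("tall_pull",s,1)
o=env.observe(); print(o["grip_force"],o["ee_pos"],o["wrist_force"])
E
```

```text
tall_rim 0.78 [0.621 0.119 0.185] [312. 166.]
tall_pull 0.59 [0.609 0.117 0.2  ] [308. 163.]
26.36727601289749 [0.61450605 0.11536671 0.36835962] [-5.41157464 -5.66997318  6.30100959]
```

It's against the shut stop, with −7 N felt. Release, lift and check.

Emit:
send_rows(
  commands=[0,0,0,0,0,0,0.5,0,0,0,0,0,0,0.5,0,0,0,0,0,0,0.5,0,0,-0.05,0,0,0,0.5,0,0,-0.12,0,0,0,0.5],
)

```text
time_s: 15.35
ee_pos: [0.6146, 0.1159, 0.4361]
orientation: [0.998, 0.055, -0.005, -0.004]
wrist_force: [1.2, -0.3, -0.2]
gripper_width: 0.503
grip_force: 0.0
```

Emit:
send_rows(
  commands=[-0.1,0,-0.05,0,0,0,0.5,-0.1,0,-0.05,0,0,0,0.5,-0.1,0,-0.05,0,0,0,0.5,-0.1,0,-0.05,0,0,0,0.5,-0.1,0,-0.05,0,0,0,0.5],
)

```text
time_s: 15.85
ee_pos: [0.5563, 0.109, 0.4677]
orientation: [0.998, 0.055, -0.003, -0.003]
wrist_force: [0.4, 1.3, -0.9]
gripper_width: 0.503
grip_force: 0.0
```

```bash
python3 - <<'E'
from h import *
s=snapshot("side")
for l in ["tall_rim","tall_pull","boss_centre","crucible_mid","stopper_mid","jar_mid","dish_mid"]: lm(l,s,3 if l[0]=='b' else 1)
p=snapshot("wrist"); lm("tall_pull",p,1); o=env.observe(); print(o["time_s"],o["wrist_force"])
cv2.imwrite("pics/s8.png",np.hstack([cv2.resize(s["pixels"][120:270,230:430],(400,300)),cv2.resize(p["pixels"],(400,300))]))
E
```

```text
tall_rim 0.87 [0.622 0.119 0.184] [312. 167.]
tall_pull 0.96 [0.612 0.114 0.196] [309. 165.]
boss_centre 0.85 [ 0.52  -0.475  0.017] [389. 392.]
boss_centre 0.63 [ 0.4   -0.475  0.015] [339. 417.]
boss_centre 0.63 [ 0.355  0.098 -0.   ] [230. 248.]
stopper_mid 0.68 [0.628 0.12  0.018] [314. 211.]
jar_mid 0.98 [ 0.725 -0.239  0.033] [409. 279.]
dish_mid 0.79 [0.359 0.353 0.012] [205. 193.]
tall_pull 0.69 [0.613 0.118 0.2  ] [323. 138.]
16.35 [-0.89562431 -0.42601734  0.58907357]
```

View pics/s8.png

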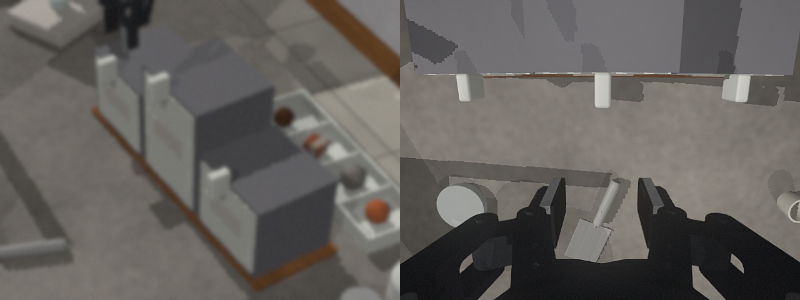

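All three bins are flush. The tall pull is at (157,75) in the left half of the picture and (602,90) in the right half, back where it started, with the gripper clear. Handing in.

```bash
python3 -c "
from plant import job; print(job.sign_off())"
```

```text
the job is handed in; nothing more can be done
None
```

The leftmost bosshead is in the tall bin, which is pushed shut, and the low bins were left shut with nothing else on the bench moved by the arm; handed in at about 16 s, verdict not shown.

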